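# Swap three collectables onto their own display boards

### The arm

A 6-joint arm with a two-finger parallel gripper is mounted at the origin on the work surface. World frame = base frame: x ahead of the robot, y to its left, z up, the work surface at z = 0. Lengths are in m, angles in rad, forces in N, time in s.
With the tool pointing down it reaches from about 0.375 to 0.975 m from the base axis. Payload 3.8 kg.
Tool frame: the origin (TCP) lies midway between the tips of the shut fingers; the grasp point (between the pads) lies 19 mm behind it; z points along the fingers, y is the line along which they close (so a half turn about z gives the same grasp; the last joint's range is limited). The gripper opens to 85 mm and grips with 20 to 120 N. Pads are 22 mm wide; open, the fingers measure 114 mm over their backs; the gripper's body (76 mm by 85 mm) begins 54 mm behind the grasp point. The pads swing forward as they close: fully open they stand 13 mm farther back than shut.
Start: joints at [1.115, 0.264, 1.604, -0, 1.274, -0.037], TCP at [0.274, 0.617, 0.192] pointing down, gripper open.
Joint ranges: [-2.63, 2.63], [-0.94, 2.18], [0.31, 2.57], [-1.31, 4.45], [0, 2.66], [-2.55, 2.55]. Speed limits (rad/s): [2.57, 2.57, 3.14, 3.14, 3.14, 3.14].

### API

Orientations are given as a rotation vector (axis times angle).
In Python, from workcell import bot gives the robot as it stands.
- The arm moves only by the tool step_arm, never from a script. Its argument "motion" is a list of rows, each a list of 5 numbers: the finger opening in cm, from 0 to 8.54, then the shift along the tool's x, y, z in cm, then the turn about the tool's z in degrees. In form: [[claw, dx, dy, dz, twist], ...]. A call has 1 to 20 rows; each row is the pose to reach, as a shift and turn from the pose commanded when the call began, along the tool's axes at that moment; what a row does not reach only later rows make up. A row lasts 1/10 s, in which the tool goes at most 50 mm and 8.59 degrees, less where a joint would pass 70% of its speed; a pose out of reach is approached as far as the arm can. A call with a gripper value outside its range is refused whole. The fingers move at their own pace and stop on an object; "force" is the grip in N (left out, the last holds). Time passes only in rows, so rows that repeat a pose let the fingers close. It gives the time, the measured TCP pose, the force, the opening and the grip force at its end, in the units of the state.
- bot.read_state(): the state, without advancing time (a new reading comes with each control period).
- bot.read_camera(name): name is "side" or "top"; returns (picture, depth): 480x640x3 uint8, red, green, blue; 480x640 float32, m along the optical axis (not along the pixel's ray), 0 where there is no reading.
- bot.calibration(name): a dict with "mtx" (3x3 intrinsics, pixels), "k1" (the pictures are not rectified: a ray, as slopes to the right and down, at radius r is drawn at 1 + k1 r^2 times it, then the intrinsics apply), "origin" and "orientation" of the camera in the world. Camera axes: x right, y up, looking along -z (the intrinsics and any distortion apply to the point x, -y, -z); pixel columns grow to the right and rows downward; lengths in m; the calibration is good to about 2 mm. A picture is of the moment at which its call begins. calibration takes no time and is no camera call.
- bot.finish_job(): hands the job in; it is judged then, once.
The state is a dict: "time": time; "q": joint angles; "joint_vel": joint speeds; "joint_torque": joint torques, N m; "tool_pos": TCP position; "tcp_rot": TCP orientation; "wrist_force": force on the tool from outside, world axes, zero at the start; "torque": the same for the moment, N m; "width": opening from 0.0 (shut) to 1.0 (fully open); "grip_force": force on a finger pad.
Only numpy, scipy, OpenCV 4.12 (cv2) and the standard library are available. Lean on these libraries where they do the work, as an engineer would, in place of code of your own. Each camera call takes 0.05 s, during which the arm holds its last target. There are 200 camera calls.

### The job

The three pieces on the bench have been put on one another's display boards: put the round canister in the middle of the round board, the square tin in the middle of the square board with their sides parallel, and the toy truck in the middle of the oblong board, lengthways along it (either end first). Park one of them on the empty hexagonal board on the way, and leave that board empty again at the end. Keep the pieces upright and set each one down rather than dropping it, and leave the jar, the bowl and the spool standing where they are.

Things in the scene. Friction and masses are not known exactly. Their poses are not given: they have to be found in the camera images.
- canister: Round bare-aluminium canister with a lid, 62 mm in diameter at the lid (the lid's side spans 75 to 88 mm above the base), 60 mm below it, with a small knob whose top is 99 mm above the base; about 0.18 kg. Starts on the square board. Origin: centre of its underside; z up along its axis.
- tin: Square dark-steel tin with a pale paper label on its sides and a flat lid with a small brass plate on top; body 56 x 56 mm up to 66 mm, lid 58 x 58 mm from 66 to 80 mm above the base; 81 mm tall, about 0.2 kg. Starts on the oblong board. Origin: centre of its underside; x and y square to its sides, z up.
- truck: Toy dump truck, yellow, 110 mm long, 56 mm tall, with black wheels (46 mm over the wheels) and a wooden load in its bed, about 0.22 kg. Origin: at the ground below the middle of its length; x points to the cab (front), y across, z up. The bed's two flat side walls are 44 mm apart (outside), reach from 26 to 54 mm above the ground and from x = -54 to x = +22 mm: grip it there, across y. The cab lies from x = +25 to +54 mm.
- round_board: Round white-painted wooden board, 128 mm in diameter, 12 mm thick, fixed to the bench; the canister's place (the truck stands on it at the start). Origin: centre of its underside, on the bench.
- square_board: Square white-painted wooden board, 104 x 104 mm, 12 mm thick, fixed to the bench; the tin's place (the canister stands on it at the start). Origin: centre of its underside, x and y square to its sides.
- oblong_board: Oblong white-painted wooden board, 150 mm (along x) by 76 mm (along y), 12 mm thick, fixed to the bench; the truck's place (the tin stands on it at the start). Origin: centre of its underside.
- hex_board: Hexagonal white-painted wooden board, 120 mm across flats, 12 mm thick, fixed to the bench; empty at the start: the free spot. Origin: centre of its underside.
- jar: Bystander: squat green glass jar with a brass lid, 58 mm in diameter, 64 mm tall, loose. Origin: centre of its underside.
- bowl: Bystander: white ceramic bowl, 90 mm in diameter, 40 mm tall, loose. Origin: centre of its underside.
- spool: Bystander: wooden spool standing on end, 52 mm in diameter, 60 mm tall, loose. Origin: centre of its underside.
Things that resemble listed ones, but are neither listed nor needed, are in the scene too. Of the things like the truck, leave any that is green; of the rest the larger one is meant.

How it is judged:
On the way:
1. one of the three pieces stands released on the hexagonal board (((horizontal distance between canister and hex_board below 0.045 m and z of canister in the frame of hex_board between 0.008 and 0.017 m and angle between canister's own z axis and vertical below 0.1 rad and linear speed of canister below 0.02 m/s and angular speed of canister below 0.2 rad/s and contact force between canister and the fingers below 0.1 N) or (horizontal distance between tin and hex_board below 0.045 m and z of tin in the frame of hex_board between 0.008 and 0.017 m and angle between tin's own z axis and vertical below 0.1 rad and linear speed of tin below 0.02 m/s and angular speed of tin below 0.2 rad/s and contact force between tin and the fingers below 0.1 N) or (horizontal distance between truck and hex_board below 0.045 m and z of truck in the frame of hex_board between 0.008 and 0.017 m and angle between truck's own z axis and vertical below 0.1 rad and linear speed of truck below 0.02 m/s and angular speed of truck below 0.2 rad/s and contact force between truck and the fingers below 0.1 N))), for 0.2 s.
At the end, for the whole second after the job is handed in: Canister on the round board, tin on the square board, truck on the oblong board: each within 15 mm of the board's centre, flat, upright, released and at rest; tin's sides within 12 degrees of the square board's, truck's length within 12 degrees of the oblong board's (either end first) (horizontal distance between canister and round_board below 0.015 m and z of canister in the frame of round_board between 0.008 and 0.017 m and angle between each of canister, tin, truck's own z axis and vertical below 0.1 rad and linear speed of each of canister, tin, truck below 0.02 m/s and angular speed of each of canister, tin, truck below 0.2 rad/s and contact force between each of canister, tin, truck and the fingers below 0.1 N and horizontal distance between tin and square_board below 0.015 m and z of tin in the frame of square_board between 0.008 and 0.017 m and horizontal distance between truck and oblong_board below 0.015 m and z of truck in the frame of oblong_board between 0.008 and 0.017 m and (angle between the x axis of tin and the x axis of square_board, either way round below 0.21 rad or angle between the x axis of tin and the y axis of square_board, either way round below 0.21 rad) and angle between the x axis of truck and the x axis of oblong_board, either way round below 0.21 rad); the robot touches nothing.
It fails at once if the jar, the bowl or the spool is shifted by more than 20 mm or tipped (distance of any of jar, bowl, spool from where it was at the start of the episode above 0.02 m or angle between any of jar, bowl, spool's own z axis and vertical above 0.3 rad).
It fails at once if the canister, the tin or the truck is tipped by more than 35 degrees (angle between any of canister, tin, truck's own z axis and vertical above 0.61 rad).
It fails at once if the canister, the tin or the truck is dropped (falls freely by more than about 25 mm) ((linear speed of canister above 0.7 m/s and contact force between canister and the fingers below 0.05 N) or (linear speed of tin above 0.7 m/s and contact force between tin and the fingers below 0.05 N) or (linear speed of truck above 0.7 m/s and contact force between truck and the fingers below 0.05 N)).
It also fails if it takes over 120 s, if anything falls off the work surface, if the arm or the gripper's body presses on something with over 40 N, if the wrist force passes 120 N, or if a joint passes its speed limit or range.

## Working session

There is one attempt and no reset: what is moved stays moved. The work goes in short steps, Python scripts to look and compute and a tool call to move; the robot and the scene stay as the last step left them, time stands still between calls to the robot, and variables do not carry over. Pictures are saved under pics/ and viewed, at most 14 in all, crops included, and the job is handed in when it is done.

Besides the shell and the picture viewer there is one more tool, called by a JSON object that holds its "op" and its "data", one argument or row to a line. step_arm: Moves the arm, as the interface text tells. Its arguments: {"type":"object","properties":{"motion":{"type":"array","items":{"type":"array","items":{"type":"number"}}},"force":{"type":"number"}},"required":["motion"]}

```bash
mkdir -p pics
cat > h.py <<'E'
import numpy as np, cv2
from scipy.spatial.transform import Rotation as R
from workcell import bot
def rot(o):
    o=np.array(o,float)
    return o if o.shape==(3,3) else R.from_rotvec(o).as_matrix()
def snap(name):
    im,d=bot.read_camera(name); np.savez(f'{name}.npz',im=im,d=d); return im,d
def cloud(name,d):
    "world xyz per pixel (NaN without depth)"
    c=bot.calibration(name); K=np.array(c['mtx'],float); k1=c['k1']
    v,u=np.mgrid[:480,:640].astype(np.float32)
    p=cv2.undistortPoints(np.stack([u.ravel(),v.ravel()],1)[:,None],K,np.array([k1,0,0,0,0.]))[:,0]
    z=d.ravel().astype(float); z=np.where(z>0,z,np.nan)
    P=np.stack([p[:,0]*z,-p[:,1]*z,-z],1)
    return (P@rot(c['orientation']).T+np.array(c['origin'])).reshape(480,640,3)
E
python3 - <<'E'
from h import *
for n in('top','side'):
    im,d=snap(n); cv2.imwrite(f'pics/{n}0.png',im[...,::-1]); print(bot.calibration(n))
    W=cloud(n,d); print(np.nanpercentile(W[...,2],[5,50,95]))
print(bot.read_state())
E
```

```text
{'mtx': array([[461.39747706,   0.        , 315.13169267],
       [  0.        , 461.39747706, 236.80450431],
       [  0.        ,   0.        ,   1.        ]]), 'k1': -0.08593182453852877, 'origin': array([0.44010767, 0.02989866, 1.03463282]), 'orientation': array([ 0.04843792, -0.04137266, -1.5772252 ])}
[-6.82743901e-01  4.57508512e-04  1.21046877e-01]
{'mtx': array([[572.60438634,   0.        , 319.62237968],
       [  0.        , 572.60438634, 250.40429347],
       [  0.        ,   0.        ,   1.        ]]), 'k1': -0.003011475103028281, 'origin': array([ 0.0849769 , -1.08742199,  0.97307864]), 'orientation': array([ 0.90711306, -0.16336287, -0.29949892])}
[-7.42399420e-01 -7.24028093e-05  3.60038964e-01]
{'time': 0.1, 'q': array([ 1.11509509e+00,  2.64733633e-01,  1.60525272e+00, -2.46282993e-05,
        1.27372748e+00, -3.69139969e-02]), 'joint_vel': array([ 2.88302798e-03, -2.11924944e-03, -3.10803579e-03,  2.11322216e-05,
       -3.92235895e-04, -9.81845160e-04]), 'joint_torque': array([ 1.27877851e-03, -5.16710401e+01, -3.68590665e+01,  2.26978457e-06,
        6.40049460e-03,  2.82215808e-06]), 'tool_pos': array([0.27417436, 0.61597671, 0.19104076]), 'tcp_rot': array([-0.65291859, -3.07248845,  0.00323989]), 'wrist_force': array([0.07043028, 0.07339231, 0.43317842]), 'torque': array([ 0.02938701,  0.01414611, -0.01920794]), 'grip_force': 0.0, 'width': 0.9996182496428999}
```

View pics/top0.png

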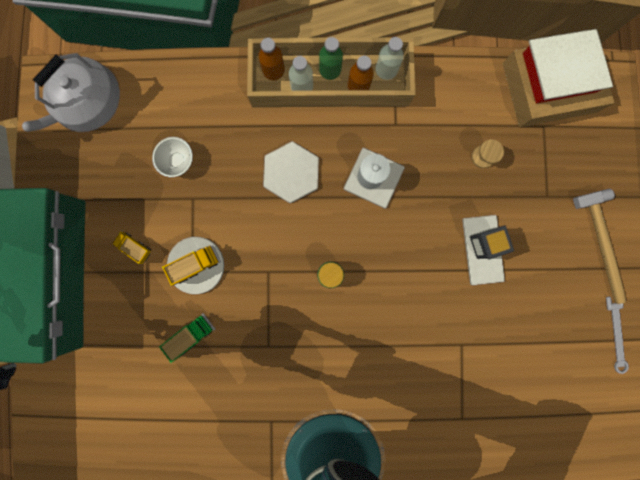

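View pics/side0.png

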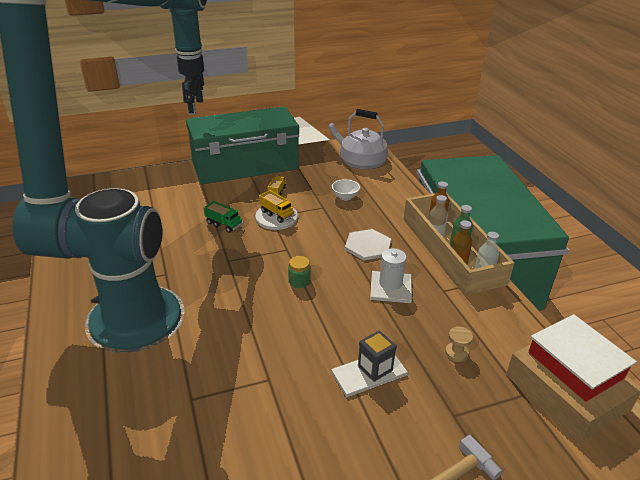

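Top view: yellow truck on the round board at (190,266), a smaller yellow one at (132,247) and a green one at (187,338). The one at (190,266) is meant, because it is not green, is the larger of the yellows and stands on the round board. The canister is at (375,168) on the square board, the tin at (492,243) on the oblong board, and the hex board at (291,171) is empty.

```bash
cat > m.py <<'E'
from h import *
def comps(name,lo,hi,minpx=60):
    f=np.load(f'{name}.npz'); W=cloud(name,f['d'])
    m=((W[...,2]>lo)&(W[...,2]<hi)&(W[...,0]>.25)&(W[...,0]<.85)&(abs(W[...,1])<.56)).astype(np.uint8)
    n,l,s,c=cv2.connectedComponentsWithStats(m,connectivity=4)
    for i in range(1,n):
        if s[i,4]<minpx: continue
        P=W[l==i]; r=cv2.minAreaRect((P[:,:2]*1000).astype(np.float32)); cc=cv2.minEnclosingCircle((P[:,:2]*1000).astype(np.float32))
        print(name,'px',c[i].round(),s[i,4],'z',np.percentile(P[:,2],[5,50,95]).round(4),'rect',np.round(r[0],1),np.round(r[1],1),round(r[2],1),'circ',np.round(cc[0],1),round(cc[1],1))
E
python3 - <<'E'
from m import *
for n in('top','side'):
    print('boards');comps(n,.008,.016)
    print('mid');comps(n,.02,.06)
    print('tops');comps(n,.06,.125,20)
f=np.load('top.npz')['im'][...,::-1]
cv2.imwrite('pics/trucks.png',cv2.resize(f[210:370,100:260],None,fx=3.7,fy=3.7,interpolation=cv2.INTER_CUBIC))
E
```

```text
boards
top px [329.  87.] 202 z [0.0084 0.0104 0.0135] rect [841.6  -3. ] [79.9 16.7] 89.0 circ [840.9  -3. ] 40.7
top px [387.  87.] 207 z [0.0085 0.0104 0.0137] rect [ 841.5 -132. ] [82.  16.8] 89.7 circ [ 834.  -131.9] 41.0
top px [272.  88.] 208 z [0.0084 0.0103 0.013 ] rect [841.6 128.3] [16.9 82.2] 1.2 circ [839.3 128.3] 41.5
top px [291. 172.] 2346 z [0.0092 0.012  0.0148] rect [645.9  88. ] [120.3 134.8] 87.4 circ [646.3  87.7] 68.4
top px [174. 159.] 287 z [0.0083 0.0117 0.0156] rect [677.6 349.8] [57.5 60.5] 66.9 circ [678.7 351.3] 31.9
top px [479. 159.] 145 z [0.0091 0.0118 0.015 ] rect [ 674.8 -341.1] [49.2 30.6] 34.5 circ [ 678.7 -347.5] 25.5
top px [374. 182.] 1177 z [0.0092 0.012  0.0148] rect [631.2 -98.2] [104.1 103.2] 65.1 circ [631.5 -96.5] 71.2
top px [482. 253.] 1417 z [0.0092 0.0121 0.015 ] rect [ 467.4 -342.9] [151.1  78.2] 5.9 circ [ 467.6 -343.4] 84.2
top px [187. 247.] 541 z [0.0092 0.012  0.0149] rect [479.8 319.8] [ 37.9 114. ] 21.2 circ [464.4 313.9] 57.0
top px [204. 278.] 795 z [0.009  0.012  0.0148] rect [415.7 280.5] [ 62.  126.7] 45.2 circ [431.9 29
[... 5392 characters left out ...]
.8] 6.8 circ [447.1 317.4] 19.0
side px [446. 235.] 1447 z [0.0619 0.0743 0.111 ] rect [822.4   1.8] [367.9  55.3] 90.0 circ [821.3   1.2] 184.6
side px [393. 261.] 578 z [0.0644 0.0978 0.1051] rect [632.4 -88.5] [61.5 61.2] 26.0 circ [630.4 -87.6] 33.9
side px [299. 262.] 213 z [0.0606 0.0634 0.067 ] rect [414.9   5.1] [53.3 50.4] 60.2 circ [416.7   5.1] 30.2
side px [554. 360.] 3173 z [0.0664 0.1034 0.1222] rect [ 800.2 -492. ] [100.1 135.9] 0.6 circ [ 803.1 -494.8] 77.6
side px [461. 334.] 21 z [0.0602 0.0611 0.0635] rect [ 682.  -347.9] [25.6  8.7] 36.3 circ [ 680. -345.] 12.8
side px [377. 348.] 890 z [0.0643 0.0904 0.0949] rect [ 480.6 -340.5] [60.4 60.3] 19.1 circ [ 480.7 -341.8] 40.4
```

View pics/trucks.png

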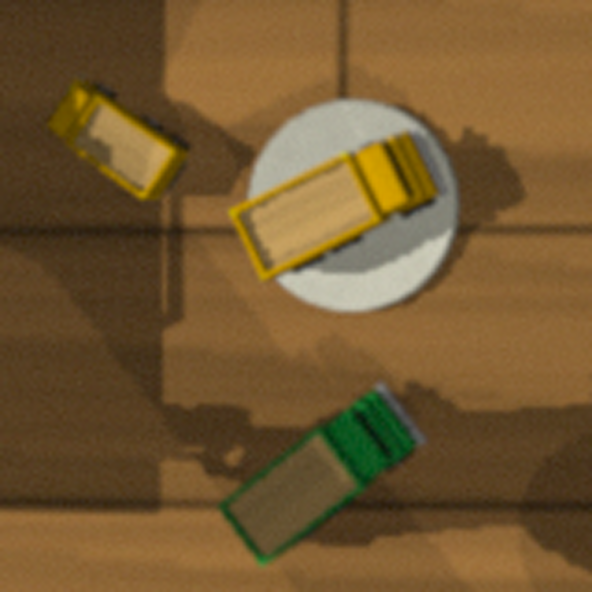

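Crop confirms the target: the big yellow truck at (190,266), cab to upper right, on the round board. The other two are the small yellow one (132,247) and the green one (187,338). Next I refine the round board and the truck.

```bash
cat >> m.py <<'E'
from scipy.optimize import least_squares
def near(name,lo,hi,c,r):
    f=np.load(f'{name}.npz'); W=cloud(name,f['d']).reshape(-1,3); C=f['im'].reshape(-1,3).astype(int)
    k=(W[:,2]>lo)&(W[:,2]<hi)&(np.hypot(W[:,0]-c[0],W[:,1]-c[1])<r)
    return W[k],C[k]
E
python3 - <<'E'
from m import *
c=[.432,.302]
for n in('top','side'):
    P,C=near(n,.009,.015,c,.075)
    P=P[(C.max(1)-C.min(1))<50]
    h=cv2.convexHull((P[:,:2]*1e3).astype(np.float32))[:,0]
    s=least_squares(lambda p:np.hypot(h[:,0]-p[0],h[:,1]-p[1])-64,[432,302],loss='soft_l1')
    print(n,'round',s.x.round(1),np.abs(s.fun).max())
    P,C=near(n,.035,.075,c,.085); h=(P[:,:2]*1e3).astype(np.float32)
    r=cv2.minAreaRect(h); print('truck',np.round(r[0],1),np.round(r[1],1),r[2], P[:,2].max())
    for t in (-61,-63,-65):
        a=np.radians(t); R_=np.array([[np.cos(a),np.sin(a)],[-np.sin(a),np.cos(a)]]); q=h@R_.T
        lo,hi=np.percentile(q,1,axis=0),np.percentile(q,99,axis=0); print(t,(hi-lo).round(1),(R_.T@((lo+hi)/2)).round(1))
    P,C=near(n,.085,.097,[.481,-.342],.045); r=cv2.minAreaRect((P[:,:2]*1e3).astype(np.float32)); print('tin',r)
    P,C=near(n,.095,.104,[.633,-.089],.045); print('can',cv2.minEnclosingCircle((P[:,:2]*1e3).astype(np.float32)))
s=bot.read_state();print(rot(s['tcp_rot']).round(3))
E
```

```text
top round [438.2 303.3] 2.0836422862508357
truck [439.3 301.2] [ 44.6 111. ] 27.125953674316406 0.07272212746746376
-61 [107.1  44.8] [439.1 301.7]
-63 [107.6  43.7] [438.9 301.6]
-65 [107.2  44.7] [438.4 301.3]
tin ((481.41412353515625, -342.4877624511719), (59.12187194824219, 60.46050262451172), 16.459381103515625)
can ((633.3702392578125, -88.77003479003906), 30.831422805786133)
side round [435.6 302.9] 2.476023375688854
truck [436.9 304.7] [ 53.8 118.4] 24.88152313232422 0.07376455247618086
-61 [110.4  50.3] [437.3 303.8]
-63 [110.2  48. ] [437.  303.7]
-65 [110.8  47.9] [436.6 304. ]
tin ((480.6145935058594, -340.5472106933594), (60.38930130004883, 60.10918045043945), 19.453693389892578)
can ((630.3640747070312, -87.60548400878906), 33.93352127075195)
[[-0.914  0.407 -0.001]
 [ 0.407  0.914 -0.002]
 [ 0.    -0.002 -1.   ]]
```

```bash
cat > go.py <<'E'
import sys
from h import *
# go.py x y z yang(deg, tool y axis in world, mod 180): shift in tool axes, cm, and twist
x,y,z,a=map(float,sys.argv[1:5])
s=bot.read_state(); M=rot(s['tcp_rot'])
ya=np.degrees(np.arctan2(M[1,1],M[0,1])); t=-((a-ya+90)%180-90)
print('pos',np.round(s['tool_pos'],4),'yang',round(ya,1),'q6',round(np.degrees(s['q'][5]),1),'shift',np.round(M.T@(np.array([x,y,z])/1000-s['tool_pos'])*100,2),'twist',round(t,1))
E
python3 go.py 632 -88.3 250 60; python3 go.py 632 -88.3 250 -20
```

```text
pos [0.2742 0.616  0.191 ] yang 66.0 q6 -2.1 shift [-61.33 -49.8   -5.79] twist 6.0
pos [0.2742 0.616  0.191 ] yang 66.0 q6 -2.1 shift [-61.33 -49.8   -5.79] twist 86.0
```

{"op": "step_arm", "data": {
  "motion": [
    [8.5,0,0,-4,0],
    [8.5,0,0,-7,0],
    [8.5,-3,-2.5,-7,2],
    [8.5,-6.5,-5.3,-7,4],
    [8.5,-10,-8,-7,7],
    [8.5,-13.5,-11,-7,9],
    [8.5,-17,-13.8,-7,11],
    [8.5,-20.5,-16.6,-7,14],
    [8.5,-24,-19.5,-7,16],
    [8.5,-28,-22.7,-7,18],
    [8.5,-32,-26,-7,21],
    [8.5,-36,-29.2,-7,24],
    [8.5,-40,-32.5,-7,27],
    [8.5,-44,-35.7,-7,30],
    [8.5,-48,-39,-7,32],
    [8.5,-52,-42.2,-7,34],
    [8.5,-56,-45.5,-7,36],
    [8.5,-59,-47.9,-7,38],
    [8.5,-61.3,-49.8,-7,40],
    [8.5,-61.3,-49.8,-7,40]
  ]
}}

```text
time: 2.1
tool_pos: [0.6328, -0.0917, 0.2609]
tcp_rot: [-1.671, -2.66, 0.003]
wrist_force: [-0.0, 0.4, 0.0]
width: 0.996
grip_force: 0.0
```

```bash
python3 go.py 632 -88.3 71 26
```

```text
pos [ 0.6328 -0.0917  0.2609] yang 25.7 q6 -36.1 shift [ 0.35  0.11 18.99] twist -0.3
```

{"op": "step_arm", "data": {
  "motion": [
    [8.5,0.3,0.1,3,0],
    [8.5,0.3,0.1,6,0],
    [8.5,0.3,0.1,9,0],
    [8.5,0.3,0.1,12,0],
    [8.5,0.3,0.1,14.5,0],
    [8.5,0.3,0.1,17,0],
    [8.5,0.3,0.1,18.5,0],
    [8.5,0.3,0.1,19.5,0],
    [8.5,0.3,0.1,19.5,0],
    [5.5,0.3,0.1,19.5,0],
    [5.5,0.3,0.1,19.5,0],
    [5.5,0.3,0.1,19.5,0],
    [5.5,0.3,0.1,19.5,0],
    [5.5,0.3,0.1,19.5,0],
    [5.5,0.3,0.1,19.5,0],
    [5.5,0.3,0.1,19.5,0]
  ],
  "force": 35
}}

```text
time: 3.7
tool_pos: [0.6316, -0.0845, 0.0673]
tcp_rot: [1.665, 2.664, 0.0]
wrist_force: [-0.6, 0.5, -0.2]
width: 0.645
grip_force: 0.0
```

```bash
python3 go.py 645 89 66 26
```

```text
pos [ 0.6316 -0.0845  0.0673] yang 26.0 q6 -35.9 shift [15.    8.81  0.13] twist 0.0
```

Run:
```python
from h import *
im,d=snap('side'); a=im[150:330,300:480,::-1]
im2,_=snap('top'); b=im2[90:270,270:450,::-1]
cv2.imwrite('pics/g1.png',cv2.resize(np.hstack([a,b]),None,fx=2.2,fy=2.2))
s=bot.read_state(); print(s['width'],s['grip_force'],s['tool_pos'],s['wrist_force'])
```

```text
0.641054274680226 0.0 [ 0.63154598 -0.08446405  0.06723721] [ 0.13549835 -0.25525528 -0.39640039]
```

View pics/g1.png

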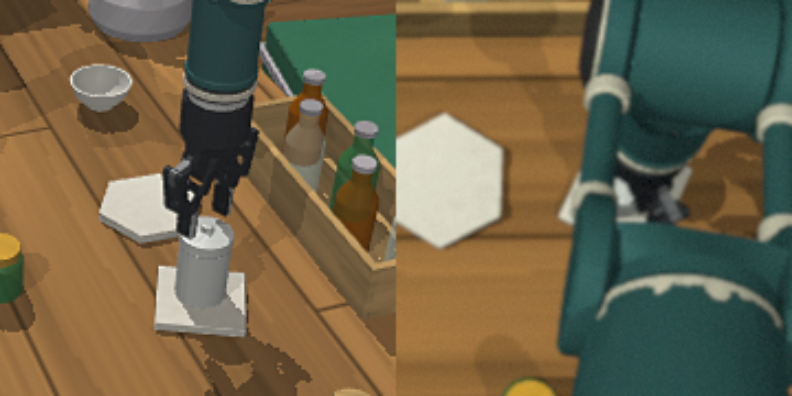

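Run:
```python
from h import *
f=np.load('side.npz');W=cloud('side',f['d'])
for (u,v) in [(185,222),(178,190),(222,190),(240,170),(205,230),(205,245),(205,275)]:
    x,y=300+u/2.2,150+v/2.2; print((u,v),W[int(y),int(x)].round(3),f['im'][int(y),int(x)])
k=W.reshape(-1,3); C=f['im'].reshape(-1,3).astype(int)
m=(np.hypot(k[:,0]-.63,k[:,1]+.085)<.09)&(C.max(1)<60)&(k[:,2]>.03)&(k[:,2]<.2)
P=k[m]; 
for z in np.arange(.05,.2,.015):
    q=P[(P[:,2]>z)&(P[:,2]<z+.015)]
    if len(q): print(round(z,3),len(q),q.min(0).round(3),q.max(0).round(3))
s=bot.read_state();print(s['q'],s['tool_pos'],s['tcp_rot'])
```

```text
(185, 222) [ 0.595 -0.107  0.14 ] [34 35 37]
(178, 190) [ 0.574 -0.12   0.196] [32 33 34]
(222, 190) [ 0.655 -0.07   0.143] [28 29 29]
(240, 170) [ 0.678 -0.068  0.164] [28 30 33]
(205, 230) [ 0.629 -0.092  0.11 ] [101 101  99]
(205, 245) [ 0.624 -0.104  0.098] [213 215 209]
(205, 275) [ 0.622 -0.116  0.063] [128 129 125]
0.11 46 [ 0.592 -0.107  0.111] [ 0.663 -0.061  0.125]
0.125 58 [ 0.59  -0.109  0.125] [ 0.668 -0.056  0.14 ]
0.14 56 [ 0.587 -0.116  0.14 ] [ 0.676 -0.06   0.155]
0.155 124 [ 0.573 -0.121  0.155] [ 0.69  -0.059  0.17 ]
0.17 142 [ 0.569 -0.122  0.17 ] [ 0.691 -0.056  0.185]
0.185 165 [ 0.568 -0.123  0.185] [ 0.696 -0.057  0.2  ]
[-1.72042362e-01  2.95369357e-01  1.80593864e+00  1.00194235e-06
  1.04034625e+00 -6.25912547e-01] [ 0.63154598 -0.08446405  0.06723721] [-1.66464807e+00 -2.66424299e+00  3.52053406e-05]
```

Run:
```python
from h import *
import cv2
im=cv2.imread('pics/side0.png')
print(im[100:114,184:200].max(2))
f=np.load('side.npz');W=cloud('side',f['d'])
print((W[248:262,378:392,2]*1000).round(0)); print(f['im'][248:262,378:392].max(2))
c=bot.calibration('side')
def proj(p):
    q=rot(c['orientation']).T@(np.array(p)-c['origin']); x,y=q[0]/-q[2],-q[1]/-q[2]; r=1+c['k1']*(x*x+y*y)
    return c['mtx'][:2]@[x*r,y*r,1]
print(proj([.274,.616,.191]),proj([.6315,-.0845,.067]))
```

```text
[[ 31  52  54  55  55  51  39  32  32  30  80 149  63  31  32  34]
 [ 39  36  35  34  33  34  37  33  28  26 100 135  70  31  30  32]
 [ 48  48  32  29  30  32  32  26  25  42  79 123 131 111  83  81]
 [129 131 134  65  32  25  26  25  60 103 100 129 131 133 136 137]
 [128 129 138  85  40  29  32  28  37  98  67 124 128 126 126 126]
 [128 129 135  82  40  30  30  32  19  98  74 123 127 124 124 125]
 [121 122 128 103  44  29  33  31  20  97  74 126 131 127 126 128]
 [132 131 134 103  43  37  34  32  22  76  89 130 133 131 130 131]
 [125 124 128 126  53  33  35  36  26  77  89  93 125 126 124 124]
 [123 124 129 124  52  33  36  37  29  56  91  78 121 127 125 126]
 [128 130 133 134  67  38  27  50  35  55  92 100 131 130 127 126]
 [126 117 125 130  81  41  29  32  29  55  97  95 124 125 122 123]
 [119 120 122 126  76  38  29  28  26  34  95  65 119 124 123 125]
 [116 115 115 119 117  97  87  84  83  81  99  87 123 124 122 122]]
[[ 11.   9. 142. 141. 157. 155. 145. 144. 143. 142. 147. 142.   1.  96.]
 [ 14.  10. 138. 140. 138. 138. 141. 140. 140. 141. 141. 137.  98. 101.]
 [ 13.  15. 132
[... 1044 characters left out ...]
 232  98  31  36  37  36  29  40  93  88  68 198 191]
 [217 236  76  23  32  37  35  28  61 108  88 103 196 167]
 [219 233  77  22  33  37  35  24  92 109  80 155 213 144]
 [198 182  60  28  35  34  36  24  91 107  60 164 222 135]
 [118 129  86  44  27  31  28  20  92 100  57 175 232 175]
 [122 122 124 127  71  40  19  18 112  97  53 230 227 225]
 [114 112 104 121 168 153  77  52  98  90 103 224 217 208]
 [ 98  97  95 114 113 255 234 149 105 157 222 216 209 200]
 [ 99  99 101 114 113 123 255 255 211 224 214 209 200 219]
 [153 163 166 137 118 113 123 221 241 238 211 226 222 219]
 [151 154 158 133 120 121 117 108 131 217 236 231 225 223]]
[198.12013715 123.51697988] [391.19664164 265.3723976 ]
```

{"op": "step_arm", "data": {
  "motion": [
    [8.5,0,0,0,0],
    [8.5,-0.3,0,0,0],
    [8.5,-0.3,0,0,0],
    [8.5,-0.3,0,0,0],
    [8.5,-0.3,0,0,0],
    [8.5,-0.3,0,1,0],
    [8.5,-0.3,0,2,0],
    [8.5,-0.3,0,2,0]
  ]
}}

```text
time: 4.6
tool_pos: [0.6307, -0.0867, 0.0445]
tcp_rot: [-1.662, -2.661, 0.003]
wrist_force: [0.5, 0.0, 0.1]
width: 0.996
grip_force: 0.0
```

Run:
```python
from h import *
im,d=snap('side'); a=im[150:330,300:480,::-1]
cv2.imwrite('pics/g2.png',cv2.resize(a,None,fx=3.3,fy=3.3))
W=cloud('side',d); k=W.reshape(-1,3); C=im.reshape(-1,3).astype(int)
m=(np.hypot(k[:,0]-.63,k[:,1]+.085)<.09)&(C.max(1)<60)&(k[:,2]>.03)&(k[:,2]<.2)
P=k[m]
for z in np.arange(.05,.2,.015):
    q=P[(P[:,2]>z)&(P[:,2]<z+.015)]
    if len(q): print(round(z,3),len(q),q.min(0).round(3),q.max(0).round(3))
s=bot.read_state(); print(s['width'],s['grip_force'],s['tool_pos'],s['wrist_force'])
```

```text
0.095 42 [ 0.577 -0.115  0.095] [ 0.675 -0.055  0.11 ]
0.11 63 [ 0.576 -0.121  0.11 ] [ 0.674 -0.056  0.125]
0.125 51 [ 0.579 -0.118  0.125] [ 0.673 -0.057  0.139]
0.14 135 [ 0.56  -0.13   0.141] [ 0.703 -0.044  0.155]
0.155 151 [ 0.559 -0.13   0.155] [ 0.701 -0.048  0.17 ]
0.17 173 [ 0.562 -0.129  0.17 ] [ 0.698 -0.063  0.185]
0.185 172 [ 0.564 -0.128  0.185] [ 0.698 -0.064  0.2  ]
0.993546255962759 0.0 [ 0.63129217 -0.08683987  0.04530575] [ 0.26192507 -0.90649083  0.2104298 ]
```

View pics/g2.png

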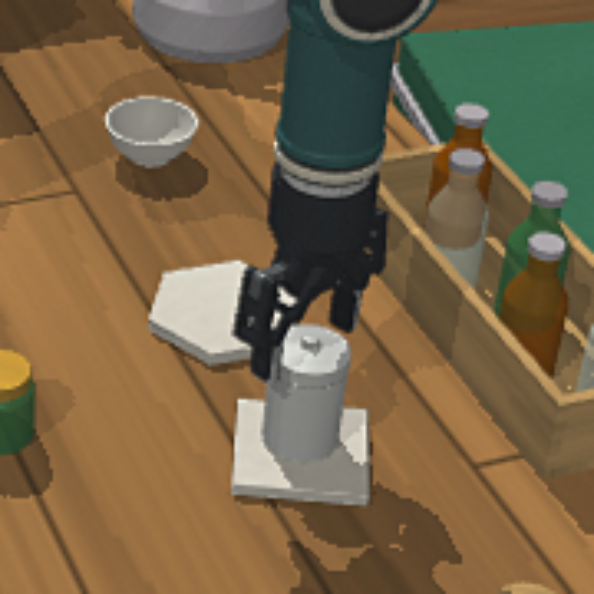

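Side view: the fingertips straddle the lid but stand about 39 mm higher than the reported TCP. I'll account for that, so I descend a bit more and close.

{"op": "step_arm", "data": {
  "motion": [
    [8.5,0,0.2,1,0],
    [8.5,0,0.2,1.7,0],
    [8.5,0,0.2,1.7,0],
    [8.5,0,0.2,1.7,0],
    [5.5,0,0.2,1.7,0],
    [5.5,0,0.2,1.7,0],
    [5.5,0,0.2,1.7,0],
    [5.5,0,0.2,1.7,0],
    [5.5,0,0.2,1.7,0],
    [5.5,0,0.2,1.7,0],
    [5.5,0,0.2,1.7,0]
  ],
  "force": 35
}}

```text
time: 5.75
tool_pos: [0.6352, -0.0865, 0.0311]
tcp_rot: [1.664, 2.663, 0.0]
wrist_force: [-1.9, -0.1, 5.3]
width: 0.706
grip_force: 38.8
```

```bash
python3 go.py 645 89 30 26
```

```text
pos [ 0.6352 -0.0865  0.0311] yang 26.0 q6 -36.0 shift [15.34  8.58  0.11] twist 0.0
```

{"op": "step_arm", "data": {
  "motion": [
    [5.5,0,0,-1.5,0],
    [5.5,0,0,-3.5,0],
    [5.5,0.7,0.4,-5,0],
    [5.5,2.2,1.3,-5.5,0],
    [5.5,4.5,2.6,-5.5,0],
    [5.5,7,4.1,-5.5,0],
    [5.5,9.5,5.5,-5.5,0],
    [5.5,12,7,-5.5,0],
    [5.5,14,8.2,-5.5,0],
    [5.5,15,8.8,-5.5,0],
    [5.5,15.3,8.9,-5.5,0],
    [5.5,15.3,8.9,-5.2,0],
    [5.5,15.3,8.9,-3.7,0],
    [5.5,15.3,8.9,-2.2,0],
    [5.5,15.3,8.9,-1.2,0],
    [5.5,15.3,8.9,-0.8,0]
  ]
}}

```text
time: 7.35
tool_pos: [0.6454, 0.0893, 0.0352]
tcp_rot: [-1.664, -2.66, 0.005]
wrist_force: [-0.9, -0.9, -2.2]
width: 0.708
grip_force: 39.0
```

Run:
```python
from h import *
im,d=snap('side'); cv2.imwrite('pics/g3.png',cv2.resize(im[120:300,280:460,::-1],None,fx=3,fy=3))
s=bot.read_state(); print(s['width'],s['grip_force'],s['tool_pos'],s['wrist_force'])
```

```text
0.7088704534296232 38.95603580866009 [0.64571018 0.08942749 0.0353817 ] [ 0.51351613  0.21222473 -2.91717773]
```

View pics/g3.png

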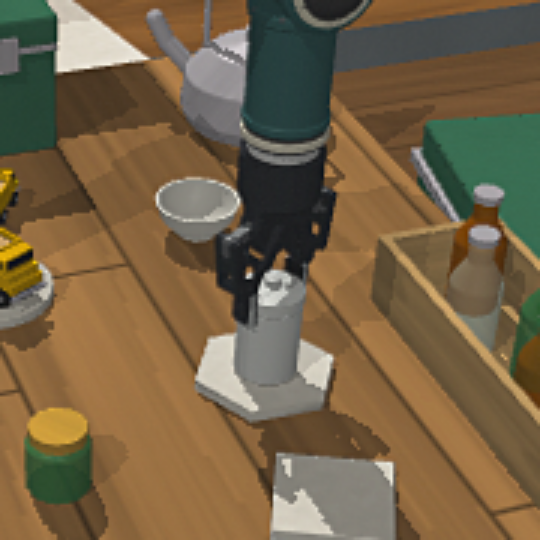

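The canister hangs upright over the hex board (pixel ~(265,380) in the crop), a few mm above it.

{"op": "step_arm", "data": {
  "motion": [
    [5.5,0,0,0.2,0],
    [5.5,0,0,0.4,0],
    [5.5,0,0,0.5,0],
    [5.5,0,0,0.5,0],
    [5.5,0,0,0.5,0]
  ]
}}

```text
time: 7.9
tool_pos: [0.6479, 0.0904, 0.0337]
tcp_rot: [1.664, 2.664, 0.001]
wrist_force: [0.3, 0.8, -2.4]
width: 0.71
grip_force: 39.0
```

{"op": "step_arm", "data": {
  "motion": [
    [5.5,0,0,0.1,0],
    [5.5,0,0,0.2,0],
    [5.5,0,0,0.3,0],
    [5.5,0,0,0.3,0],
    [5.5,0,0,0.3,0]
  ]
}}

```text
time: 8.4
tool_pos: [0.6478, 0.0902, 0.0311]
tcp_rot: [1.664, 2.664, 0.0]
wrist_force: [-2.8, -0.0, 4.3]
width: 0.708
grip_force: 39.5
```

{"op": "step_arm", "data": {
  "motion": [
    [8.5,0,0,0,0],
    [8.5,0,0,0,0],
    [8.5,0,0,0,0],
    [8.5,0,0,0,0],
    [8.5,0,0,-2,0],
    [8.5,0,0,-5,0],
    [8.5,0,0,-9,0],
    [8.5,0,0,-13,0],
    [8.5,0,0,-15,0],
    [8.5,0,0,-15,0],
    [8.5,0,0,-15,0]
  ]
}}

```text
time: 9.5
tool_pos: [0.6476, 0.0903, 0.1802]
tcp_rot: [1.664, 2.664, 0.001]
wrist_force: [-0.9, -0.1, 0.8]
width: 0.996
grip_force: 0.0
```

```bash
python3 go.py 484 -340 170 -73
```

```text
pos [0.6476 0.0903 0.1802] yang 26.0 q6 -20.3 shift [-31.5  -33.57   1.01] twist -81.0
```

{"op": "step_arm", "data": {
  "motion": [
    [8.5,-1,-1,0,4],
    [8.5,-3,-3.2,0,10],
    [8.5,-5.5,-5.9,0,17],
    [8.5,-8,-8.5,0,25],
    [8.5,-11,-11.7,0,33],
    [8.5,-14,-14.9,0,41],
    [8.5,-17,-18.1,0,49],
    [8.5,-20,-21.3,0,57],
    [8.5,-23,-24.5,0,65],
    [8.5,-26,-27.7,0,73],
    [8.5,-28.5,-30.4,0,81],
    [8.5,-30.5,-32.5,0,89],
    [8.5,-31.5,-33.6,0,96],
    [8.5,-31.5,-33.6,0,99],
    [8.5,-31.5,-33.6,0,99],
    [8.5,-31.5,-33.6,0,99],
    [8.5,-31.5,-33.6,0,99]
  ]
}}

```text
time: 11.2
tool_pos: [0.4834, -0.3393, 0.1791]
tcp_rot: [-3.105, -0.467, 0.002]
wrist_force: [0.1, -0.0, 0.6]
width: 0.993
grip_force: 0.0
```

```bash
python3 go.py 484 -340 22 -72.5
python3 - <<'E'
from m import *
snap('top');snap('side');comps('side',.085,.125,50);comps('side',.009,.015,200)
P,C=near('side',.095,.104,[.645,.089],.045); print('can',cv2.minEnclosingCircle((P[:,:2]*1e3).astype(np.float32)),len(P))
E
```

```text
pos [ 0.4834 -0.3393  0.1791] yang -72.9 q6 35.4 shift [ 0.06  0.1  15.71] twist -0.4
side px [438. 211.] 179 z [0.0864 0.0997 0.1222] rect [830.3  57.7] [27.4 45.6] 34.4 circ [835.7  61.3] 22.9
side px [365. 218.] 148 z [0.088  0.1003 0.106 ] rect [631.5  96.6] [66.2 29.4] 67.2 circ [637.8  93.9] 33.6
side px [462. 237.] 199 z [0.087  0.0994 0.1218] rect [831.7 -72.8] [26.6 46.7] 38.3 circ [836.5 -69.1] 23.5
side px [561. 353.] 1969 z [0.09   0.1194 0.1227] rect [ 813.9 -494.3] [ 74.9 131.4] 1.5 circ [ 825.1 -494.4] 69.5
side px [377. 345.] 616 z [0.087  0.0918 0.0951] rect [ 479.9 -340.5] [60.7 61.3] 18.3 circ [ 479.9 -342.1] 39.4
side px [268. 220.] 254 z [0.0093 0.0119 0.0144] rect [404.3 295.2] [ 65.9 118.8] 9.4 circ [417.9 297.1] 60.5
side px [382. 287.] 458 z [0.0093 0.0117 0.0144] rect [612.1 -88.6] [110.5  63. ] 63.7 circ [613.3 -90. ] 59.5
side px [362. 376.] 987 z [0.0094 0.0116 0.0141] rect [ 466.8 -340.9] [151.  79.] 6.2 circ [ 466.8 -341.6] 82.6
can ((635.1256103515625, 95.2006607055664), 33.05811309814453) 94
```

{"op": "step_arm", "data": {
  "motion": [
    [8.5,0.1,0.1,3,0],
    [8.5,0.1,0.1,6,0],
    [8.5,0.1,0.1,9,0],
    [8.5,0.1,0.1,11,0],
    [8.5,0.1,0.1,13,0],
    [8.5,0.1,0.1,14.5,0],
    [8.5,0.1,0.1,15.5,0],
    [8.5,0.1,0.1,15.8,0],
    [8.5,0.1,0.1,15.8,0],
    [8.5,0.1,0.1,15.8,0],
    [5,0.1,0.1,15.8,0],
    [5,0.1,0.1,15.8,0],
    [5,0.1,0.1,15.8,0],
    [5,0.1,0.1,15.8,0],
    [5,0.1,0.1,15.8,0],
    [5,0.1,0.1,15.8,0],
    [5,0.1,0.1,15.8,0],
    [5,0.1,0.1,15.8,0]
  ],
  "force": 35
}}

```text
time: 13.1
tool_pos: [0.4856, -0.3413, 0.0234]
tcp_rot: [3.106, 0.464, 0.002]
wrist_force: [-1.7, 1.1, 5.8]
width: 0.675
grip_force: 38.3
```

```bash
python3 go.py 634 -96 22 -25
```

```text
pos [ 0.4856 -0.3413  0.0234] yang -73.0 q6 35.5 shift [ 21.36 -19.11   0.14] twist -48.0
```

{"op": "step_arm", "data": {
  "motion": [
    [5,0,0,-1.5,0],
    [5,0,0,-3.5,0],
    [5,0,0,-5.5,0],
    [5,1.2,-1.1,-6,-3],
    [5,3.5,-3.1,-6,-8],
    [5,6,-5.4,-6,-14],
    [5,9,-8,-6,-20],
    [5,12,-10.7,-6,-27],
    [5,15,-13.4,-6,-34],
    [5,18,-16.1,-6,-41],
    [5,20.3,-18.1,-6,-46],
    [5,21.4,-19.1,-6,-48],
    [5,21.4,-19.1,-5.5,-48],
    [5,21.4,-19.1,-4,-48],
    [5,21.4,-19.1,-2.5,-48],
    [5,21.4,-19.1,-1.4,-48],
    [5,21.4,-19.1,-0.8,-48],
    [5,21.4,-19.1,-0.5,-48],
    [5,21.4,-19.1,-0.5,-48]
  ]
}}

```text
time: 15.0
tool_pos: [0.6333, -0.096, 0.0267]
tcp_rot: [-2.65, -1.687, 0.001]
wrist_force: [-0.3, 0.1, -2.0]
width: 0.673
grip_force: 38.5
```

```bash
python3 go.py 634 -96 22 -25
python3 - <<'E'
from m import *
im,d=snap('side'); cv2.imwrite('pics/g4.png',cv2.resize(im[180:330,310:510,::-1],None,fx=3,fy=3))
comps('side',.07,.1,50)
print(bot.read_state()['wrist_force'])
E
```

```text
pos [ 0.6333 -0.096   0.0267] yang -25.0 q6 14.2 shift [0.03 0.06 0.47] twist -0.0
side px [364. 143.] 333 z [0.0715 0.0845 0.0974] rect [805. 529.] [89.6 60.7] 0.1 circ [805.5 531.5] 50.7
side px [450. 246.] 404 z [0.0706 0.074  0.0776] rect [803.1 -30.7] [ 52.4 307.4] 8.0 circ [822.5 -28. ] 153.8
side px [437. 217.] 168 z [0.0728 0.0865 0.0987] rect [829.6  57.1] [25.3 48.5] 29.7 circ [835.6  60.5] 24.3
side px [370. 225.] 186 z [0.0726 0.0872 0.0995] rect [637.1  71.9] [26.5 59.9] 65.2 circ [641.8  82. ] 30.0
side px [460. 243.] 201 z [0.071  0.0861 0.0991] rect [828.6 -74.1] [28.5 47.4] 32.0 circ [834.2 -70.6] 23.7
side px [394. 264.] 582 z [0.074  0.0939 0.0988] rect [629.9 -98.9] [63.6 84.8] 65.7 circ [630.7 -97. ] 42.4
side px [552. 367.] 607 z [0.071  0.0846 0.0987] rect [ 795.  -494.1] [ 22.3 132.8] 3.4 circ [ 806.2 -493.4] 66.4
[ 0.26135464 -0.00278592 -0.92528824]
```

View pics/g4.png

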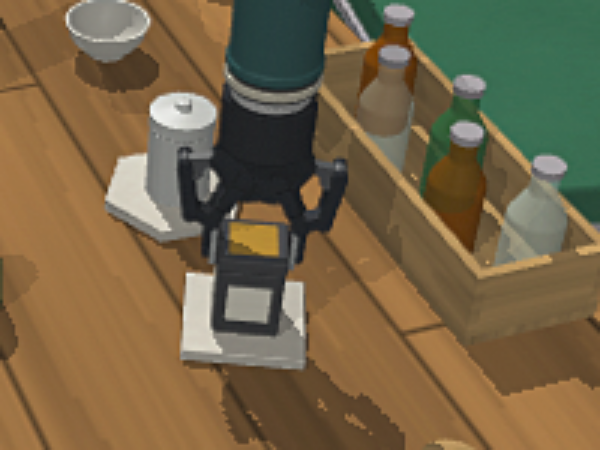

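The tin hangs centred and parallel over the square board, and the canister stands upright on the hex board at (180,150).

{"op": "step_arm", "data": {
  "motion": [
    [5,0,0,0.2,0],
    [5,0,0,0.3,0],
    [5,0,0,0.4,0],
    [5,0,0,0.4,0],
    [5,0,0,0.4,0]
  ]
}}

```text
time: 15.55
tool_pos: [0.6339, -0.0956, 0.0235]
tcp_rot: [2.649, 1.688, 0.0]
wrist_force: [-0.4, -0.1, -2.0]
width: 0.677
grip_force: 38.5
```

{"op": "step_arm", "data": {
  "motion": [
    [5,0,0,0.1,0],
    [5,0,0,0.2,0],
    [5,0,0,0.2,0],
    [5,0,0,0.2,0]
  ]
}}

```text
time: 15.95
tool_pos: [0.634, -0.0956, 0.0234]
tcp_rot: [2.649, 1.688, 0.0]
wrist_force: [-4.5, 1.3, 8.4]
width: 0.675
grip_force: 39.7
```

{"op": "step_arm", "data": {
  "motion": [
    [8.5,0,0,0,0],
    [8.5,0,0,0,0],
    [8.5,0,0,0,0],
    [8.5,0,0,0,0],
    [8.5,0,0,-2,0],
    [8.5,0,0,-5,0],
    [8.5,0,0,-9,0],
    [8.5,0,0,-13,0],
    [8.5,0,0,-15,0],
    [8.5,0,0,-15,0],
    [8.5,0,0,-15,0]
  ]
}}

```text
time: 17.05
tool_pos: [0.6338, -0.0956, 0.1712]
tcp_rot: [2.649, 1.688, 0.0]
wrist_force: [-1.1, 0.3, 0.2]
width: 0.998
grip_force: 0.0
```

```bash
python3 go.py 433 318 170 27
```

```text
pos [ 0.6338 -0.0956  0.1712] yang -25.0 q6 14.2 shift [ 29.   -35.68   0.11] twist -52.0
```

{"op": "step_arm", "data": {
  "motion": [
    [8.5,1,-1.2,0,-3],
    [8.5,3,-3.7,0,-7],
    [8.5,5.5,-6.8,0,-11],
    [8.5,8,-9.8,0,-16],
    [8.5,10.5,-12.9,0,-20],
    [8.5,13,-16,0,-25],
    [8.5,16,-19.7,0,-30],
    [8.5,19,-23.4,0,-35],
    [8.5,22,-27.1,0,-41],
    [8.5,25,-30.8,0,-47],
    [8.5,27.5,-33.8,0,-51],
    [8.5,29,-35.7,0,-52],
    [8.5,29,-35.7,3,-52],
    [8.5,29,-35.7,6.5,-52],
    [8.5,29,-35.7,10,-52],
    [8.5,29,-35.7,12,-52],
    [8.5,29,-35.7,13,-52],
    [8.5,29,-35.7,13,-52],
    [8.5,29,-35.7,13,-52]
  ]
}}

```text
time: 18.95
tool_pos: [0.4328, 0.3181, 0.0412]
tcp_rot: [-1.641, -2.679, 0.001]
wrist_force: [0.4, 0.6, 0.5]
width: 0.994
grip_force: 0.0
```

```bash
python3 go.py 433 318 -9 27
python3 - <<'E'
from m import *
im,d=snap('side'); a=im[100:250,180:380,::-1]; it,dt=snap('top')
cv2.imwrite('pics/g5.png',cv2.resize(a,None,fx=3.5,fy=3.5))
k=cloud('side',d).reshape(-1,3); C=im.reshape(-1,3).astype(int)
m=(np.hypot(k[:,0]-.433,k[:,1]-.318)<.09)&(C.max(1)<60)&(k[:,2]>.02)&(k[:,2]<.2); P=k[m]
for z in np.arange(.035,.18,.015):
    q=P[(P[:,2]>z)&(P[:,2]<z+.015)]
    if len(q): print(round(z,3),len(q),q.min(0).round(3),q.max(0).round(3))
for n,dd in(('side',d),('top',dt)):
    P,C=near(n,.085,.097,[.631,-.097],.05); r=cv2.minAreaRect((P[:,:2]*1e3).astype(np.float32)); print(n,'tin',r)
    P,C=near(n,.095,.104,[.645,.089],.045); print('can',cv2.minEnclosingCircle((P[:,:2]*1e3).astype(np.float32)),len(P))
E
```

```text
pos [0.4328 0.3181 0.0412] yang 27.0 q6 6.7 shift [-0.02  0.02  5.02] twist -0.0
0.035 3 [0.4   0.241 0.035] [0.44  0.328 0.037]
0.05 25 [0.433 0.256 0.054] [0.471 0.274 0.065]
0.065 3 [0.463 0.266 0.065] [0.471 0.271 0.067]
0.08 2 [0.468 0.337 0.094] [0.472 0.343 0.095]
0.095 34 [0.378 0.287 0.095] [0.482 0.348 0.11 ]
0.11 49 [0.379 0.282 0.11 ] [0.483 0.348 0.125]
0.125 48 [0.37  0.282 0.125] [0.49  0.349 0.14 ]
0.14 136 [0.362 0.27  0.14 ] [0.503 0.358 0.155]
0.155 196 [0.362 0.274 0.155] [0.501 0.359 0.17 ]
0.17 165 [0.364 0.275 0.17 ] [0.5   0.353 0.185]
side tin ((629.069580078125, -98.63655090332031), (63.140480041503906, 57.37818145751953), 64.66357421875)
can ((645.1940307617188, 89.61385345458984), 33.99372100830078) 204
top tin ((631.0654296875, -99.24064636230469), (58.727996826171875, 57.01648712158203), 64.874755859375)
can ((647.3770141601562, 86.35924530029297), 30.72307777404785) 553
```

View pics/g5.png

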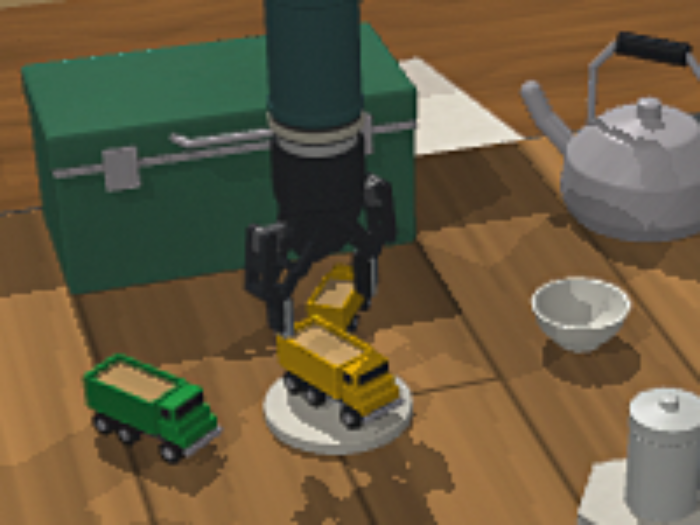

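{"op": "step_arm", "data": {
  "motion": [
    [8.5,0,0,1.5,0],
    [8.5,0,0,3,0],
    [8.5,0,0,4.2,0],
    [8.5,0,0,5,0],
    [8.5,0,0,5.2,0],
    [8.5,0,0,5.2,0],
    [8.5,0,0,5.2,0],
    [3.6,0,0,5.2,0],
    [3.6,0,0,5.2,0],
    [3.6,0,0,5.2,0],
    [3.6,0,0,5.2,0],
    [3.6,0,0,5.2,0],
    [3.6,0,0,5.2,0],
    [3.6,0,0,5.2,0],
    [3.6,0,0,5.2,0],
    [3.6,0,0,5.2,0]
  ],
  "force": 35
}}

```text
time: 20.65
tool_pos: [0.4332, 0.3184, -0.01]
tcp_rot: [1.641, 2.678, 0.001]
wrist_force: [-1.2, -0.7, 6.6]
width: 0.507
grip_force: 35.9
```

```bash
python3 go.py 486 -339.5 -10 -84
```

```text
pos [ 0.4332  0.3184 -0.01  ] yang 27.0 q6 6.7 shift [-6.102e+01 -2.516e+01 -3.000e-02] twist -69.0
```

{"op": "step_arm", "data": {
  "motion": [
    [3.6,0,0,-1.5,0],
    [3.6,0,0,-4,0],
    [3.6,0,0,-7.5,0],
    [3.6,0,0,-10.5,0],
    [3.6,-1,-0.4,-12,3],
    [3.6,-3.5,-1.4,-12,8],
    [3.6,-7,-2.9,-12,15],
    [3.6,-11,-4.5,-12,22],
    [3.6,-15,-6.2,-12,29],
    [3.6,-19,-7.8,-12,36],
    [3.6,-23,-9.5,-12,43],
    [3.6,-27,-11.1,-12,50],
    [3.6,-31,-12.8,-12,57],
    [3.6,-35,-14.4,-12,64],
    [3.6,-39,-16.1,-12,71],
    [3.6,-43,-17.7,-12,78],
    [3.6,-47,-19.4,-12,85],
    [3.6,-50,-20.6,-12,92],
    [3.6,-52,-21.4,-12,97],
    [3.6,-52.5,-21.6,-12,99]
  ]
}}

```text
time: 22.65
tool_pos: [0.4783, -0.25, 0.1093]
tcp_rot: [3.104, 0.484, -0.001]
wrist_force: [0.1, 0.3, -3.4]
width: 0.516
grip_force: 36.3
```

```bash
python3 go.py 486 -339.5 -10 -84
```

```text
pos [ 0.4783 -0.25    0.1093] yang -72.3 q6 42.1 shift [-1.99  8.76 11.93] twist 11.7
```

{"op": "step_arm", "data": {
  "motion": [
    [3.6,-0.5,2,0,3],
    [3.6,-1,4.5,0,7],
    [3.6,-1.6,7,0,10],
    [3.6,-2,8.5,0,12],
    [3.6,-2,8.8,0,12],
    [3.6,-2,8.8,2,12],
    [3.6,-2,8.8,4.5,12],
    [3.6,-2,8.8,7,12],
    [3.6,-2,8.8,9,12],
    [3.6,-2,8.8,10.3,12],
    [3.6,-2,8.8,11,12],
    [3.6,-2,8.8,11.2,12],
    [3.6,-2,8.8,11.2,12]
  ]
}}

```text
time: 23.95
tool_pos: [0.4874, -0.3377, -0.0022]
tcp_rot: [3.137, 0.165, 0.001]
wrist_force: [0.2, 0.3, -3.7]
width: 0.511
grip_force: 36.4
```

```bash
python3 go.py 486 -339.5 -10 -84
python3 - <<'E'
from m import *
im,d=snap('side'); cv2.imwrite('pics/g6.png',cv2.resize(im[290:420,280:450,::-1],None,fx=3.5,fy=3.5))
P,C=near('side',.03,.075,[.467,-.342],.075); k=(C[:,0]>C[:,2]+50)&(C[:,0]>90); r=cv2.minAreaRect((P[k,:2]*1e3).astype(np.float32)); print('truck',r)
print(bot.read_state()['wrist_force'])
E
```

```text
pos [ 0.4874 -0.3377 -0.0022] yang -84.0 q6 46.8 shift [-0.15  0.17  0.78] twist 0.0
truck ((468.2574768066406, -331.3584289550781), (107.65377044677734, 61.47568893432617), 5.932416915893555)
[ 0.4708468  -0.04885408 -3.37863875]
```

View pics/g6.png

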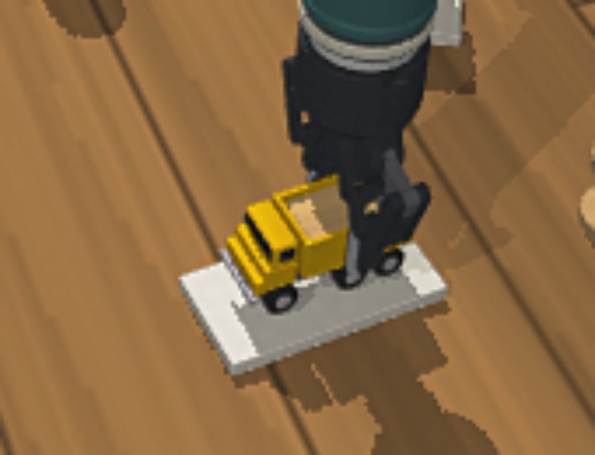

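{"op": "step_arm", "data": {
  "motion": [
    [3.6,-0.1,0.3,0.2,0],
    [3.6,-0.1,0.3,0.4,0],
    [3.6,-0.1,0.3,0.6,0],
    [3.6,-0.1,0.3,0.7,0],
    [3.6,-0.1,0.3,0.7,0],
    [3.6,-0.1,0.3,0.7,0]
  ]
}}

```text
time: 24.6
tool_pos: [0.4861, -0.3407, -0.0097]
tcp_rot: [3.137, 0.165, -0.0]
wrist_force: [-0.1, 0.6, -2.5]
width: 0.513
grip_force: 36.4
```

{"op": "step_arm", "data": {
  "motion": [
    [3.6,0,0,0.1,0],
    [3.6,0,0,0.2,0],
    [3.6,0,0,0.2,0],
    [3.6,0,0,0.2,0]
  ]
}}

```text
time: 25.0
tool_pos: [0.4862, -0.3408, -0.01]
tcp_rot: [-3.137, -0.165, 0.0]
wrist_force: [-3.0, 2.2, 9.3]
width: 0.511
grip_force: 37.5
```

Contact, so I release and lift.

{"op": "step_arm", "data": {
  "motion": [
    [8.5,0,0,0,0],
    [8.5,0,0,0,0],
    [8.5,0,0,0,0],
    [8.5,0,0,0,0],
    [8.5,0,0,-2,0],
    [8.5,0,0,-5,0],
    [8.5,0,0,-9,0],
    [8.5,0,0,-13,0],
    [8.5,0,0,-17,0],
    [8.5,0,0,-19,0],
    [8.5,0,0,-19,0],
    [8.5,0,0,-19,0]
  ]
}}

```text
time: 26.2
tool_pos: [0.4862, -0.3407, 0.1781]
tcp_rot: [3.137, 0.164, 0.0]
wrist_force: [-1.0, -0.1, -0.3]
width: 0.996
grip_force: 0.0
```

```bash
python3 go.py 649 89 185 -50
python3 - <<'E'
from m import *
im,d=snap('side')
for c in ([.467,-.342],):
  P,C=near('side',.035,.075,c,.08); k=(C[:,0]>C[:,2]+50)&(C[:,0]>90)&(P[:,2]>.045); r=cv2.minAreaRect((P[k,:2]*1e3).astype(np.float32)); print('truck',r)
E
```

```text
pos [ 0.4862 -0.3407  0.1781] yang -84.0 q6 46.6 shift [ 20.69 -41.03  -0.69] twist -34.0
truck ((470.2831115722656, -341.01318359375), (109.50298309326172, 48.814857482910156), 5.126175403594971)
```

{"op": "step_arm", "data": {
  "motion": [
    [8.5,0.6,-1.2,0,-3],
    [8.5,1.8,-3.6,0,-6],
    [8.5,3.5,-7,0,-9],
    [8.5,5.3,-10.5,0,-12],
    [8.5,7.2,-14.3,0,-15],
    [8.5,9,-18,0,-18],
    [8.5,11,-22,0,-21],
    [8.5,13,-26,0,-24],
    [8.5,15,-30,0,-27],
    [8.5,17,-34,0,-30],
    [8.5,19,-37.7,0,-33],
    [8.5,20.2,-40,0,-34],
    [8.5,20.6,-41,0,-34],
    [8.5,20.6,-41,0,-34],
    [8.5,20.6,-41,0,-34]
  ]
}}

```text
time: 27.75
tool_pos: [0.6471, 0.0875, 0.1768]
tcp_rot: [2.952, 1.074, -0.004]
wrist_force: [-0.8, -0.6, -0.1]
width: 0.994
grip_force: 0.0
```

```bash
python3 go.py 648.5 89.5 29 -50
```

```text
pos [0.6471 0.0875 0.1768] yang -50.0 q6 55.6 shift [ 0.28 -0.05 14.78] twist -0.0
```

{"op": "step_arm", "data": {
  "motion": [
    [8.5,0.1,0,3,0],
    [8.5,0.1,0,6,0],
    [8.5,0.1,0,9,0],
    [8.5,0.1,0,11,0],
    [8.5,0.1,0,13,0],
    [8.5,0.1,0,14.2,0],
    [8.5,0.1,0,14.8,0],
    [8.5,0.1,0,14.8,0],
    [8.5,0.1,0,14.8,0],
    [5.5,0.1,0,14.8,0],
    [5.5,0.1,0,14.8,0],
    [5.5,0.1,0,14.8,0],
    [5.5,0.1,0,14.8,0],
    [5.5,0.1,0,14.8,0],
    [5.5,0.1,0,14.8,0],
    [5.5,0.1,0,14.8,0],
    [5.5,0.1,0,14.8,0]
  ],
  "force": 35
}}

```text
time: 29.45
tool_pos: [0.65, 0.0896, 0.032]
tcp_rot: [2.951, 1.075, 0.004]
wrist_force: [-1.9, 0.2, 6.7]
width: 0.714
grip_force: 38.0
```

```bash
python3 go.py 439 304 29 -50
```

```text
pos [0.65   0.0896 0.032 ] yang -50.0 q6 55.6 shift [ -2.37 -29.99   0.26] twist 0.0
```

{"op": "step_arm", "data": {
  "motion": [
    [5.5,0,0,-1.5,0],
    [5.5,0,0,-3.5,0],
    [5.5,0,0,-5.5,0],
    [5.5,-0.1,-1,-6,0],
    [5.5,-0.3,-3.5,-6,0],
    [5.5,-0.5,-6.5,-6,0],
    [5.5,-0.8,-10,-6,0],
    [5.5,-1.1,-14,-6,0],
    [5.5,-1.4,-18,-6,0],
    [5.5,-1.7,-22,-6,0],
    [5.5,-2,-25.5,-6,0],
    [5.5,-2.3,-28.5,-6,0],
    [5.5,-2.4,-30,-6,0],
    [5.5,-2.4,-30,-5.5,0],
    [5.5,-2.4,-30,-4,0],
    [5.5,-2.4,-30,-2.5,0],
    [5.5,-2.4,-30,-1.4,0],
    [5.5,-2.4,-30,-0.8,0],
    [5.5,-2.4,-30,-0.4,0],
    [5.5,-2.4,-30,-0.4,0]
  ]
}}

```text
time: 31.45
tool_pos: [0.4376, 0.303, 0.0335]
tcp_rot: [2.952, 1.073, -0.002]
wrist_force: [0.6, -0.4, -2.4]
width: 0.713
grip_force: 38.9
```

```bash
python3 go.py 439 304 30 -50
python3 - <<'E'
from m import *
im,d=snap('side'); cv2.imwrite('pics/g7.png',cv2.resize(im[130:250,200:360,::-1],None,fx=3.5,fy=3.5))
P,C=near('side',.08,.105,[.437,.303],.05); k=(C.min(1)>110); print('can',cv2.minEnclosingCircle((P[k,:2]*1e3).astype(np.float32)))
E
```

```text
pos [0.4376 0.303  0.0335] yang -50.0 q6 82.1 shift [0.17 0.02 0.35] twist -0.0
can ((432.2368469238281, 302.2366027832031), 37.12687301635742)
```

View pics/g7.png

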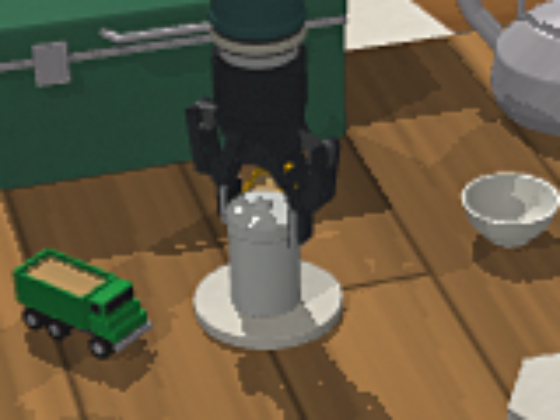

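The canister is centred over the round board at (265,300) in the crop. I lower it to contact.

{"op": "step_arm", "data": {
  "motion": [
    [5.5,0.1,0,0.2,0],
    [5.5,0.1,0,0.3,0],
    [5.5,0.1,0,0.4,0],
    [5.5,0.1,0,0.4,0],
    [5.5,0.1,0,0.4,0]
  ]
}}

```text
time: 32.0
tool_pos: [0.4396, 0.3051, 0.0321]
tcp_rot: [-2.952, -1.075, -0.004]
wrist_force: [-1.7, -0.5, 5.3]
width: 0.71
grip_force: 39.5
```

{"op": "step_arm", "data": {
  "motion": [
    [8.5,0,0,0,0],
    [8.5,0,0,0,0],
    [8.5,0,0,0,0],
    [8.5,0,0,0,0],
    [8.5,0,0,-2,0],
    [8.5,0,0,-5,0],
    [8.5,0,0,-9,0],
    [8.5,0,0,-13,0],
    [8.5,0,0,-17,0],
    [8.5,5,5,-19,0],
    [8.5,8,8,-19,0],
    [8.5,10,10,-19,0],
    [8.5,10,10,-19,0],
    [8.5,10,10,-19,0]
  ]
}}

```text
time: 33.4
tool_pos: [0.5795, 0.2914, 0.2191]
tcp_rot: [-2.953, -1.072, 0.004]
wrist_force: [0.3, 0.8, 0.7]
width: 0.997
grip_force: 0.0
```

Run:
```python
from m import *
for n in('top','side'):
    im,d=snap(n); cv2.imwrite(f'pics/end_{n}.png',im[...,::-1])
    P,C=near(n,.095,.104,[.437,.303],.045); print(n,'can',cv2.minEnclosingCircle((P[:,:2]*1e3).astype(np.float32)),len(P))
    P,C=near(n,.085,.097,[.631,-.097],.05); print('tin',cv2.minAreaRect((P[:,:2]*1e3).astype(np.float32)))
    P,C=near(n,.045,.075,[.467,-.342],.08); k=(C[:,0]>C[:,2]+50)&(C[:,0]>90); print('truck',cv2.minAreaRect((P[k,:2]*1e3).astype(np.float32)))
print(bot.read_state()['tool_pos'])
```

```text
top can ((436.9154052734375, 301.8475646972656), 30.936752319335938) 555
tin ((630.9982299804688, -99.15898132324219), (58.605159759521484, 56.58845901489258), 64.88018798828125)
truck ((470.20599365234375, -344.5826110839844), (108.86165618896484, 46.06407928466797), 6.28680419921875)
side can ((432.989013671875, 305.1953430175781), 34.51042938232422) 179
tin ((628.9430541992188, -98.85438537597656), (64.00311279296875, 57.34838104248047), 64.57159423828125)
truck ((469.61004638671875, -341.2926330566406), (109.77603149414062, 48.292572021484375), 4.049570560455322)
[0.57813309 0.29186168 0.21954694]
```

View pics/end_side.png

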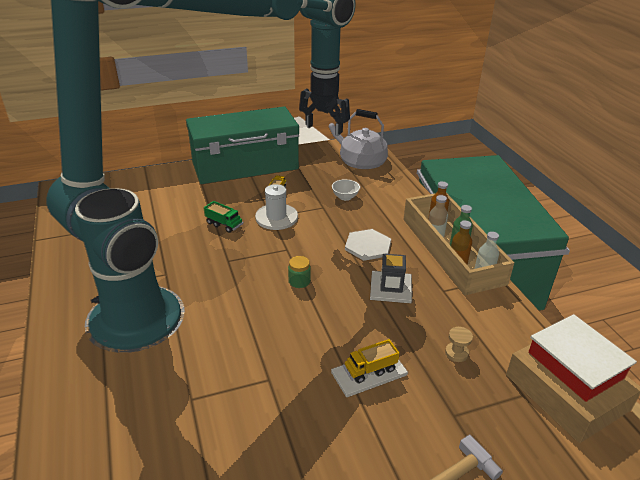

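All three pieces stand centred on their own boards: canister (277,205), tin (393,275), truck (372,362). The hex board (369,244) is empty, and the jar, bowl and spool are where they started.

```bash
python3 -c "
from workcell import bot
print(bot.finish_job())"
```

```text
the job is handed in; nothing more can be done
None
```

The job is handed in: the last camera check put the canister, tin and truck each within about 6 mm of their board centres, upright and released. The canister was parked on the hex board on the way and that board is empty again; the judge returned no verdict.

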